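# Refit the hinge pin of the detector compartment door

### The arm

A 7-joint arm with a two-finger parallel gripper is mounted at the origin on the work surface. World frame = base frame: x ahead of the robot, y to its left, z up, the work surface at z = 0. Lengths are in m, angles in degrees, forces in N, time in s.
With the tool pointing down it reaches from about 0.425 to 0.875 m from the base axis. Payload 4.7 kg.
Tool frame: the origin (TCP) lies where the fingers leave the gripper's body, on its centre line; the fingertips stand 70 mm ahead of it and the grasp point (between the pads) lies 51 mm ahead of it (env.tip_reach is the distance from the TCP to the fingertips, in m); z points along the fingers, x is the direction in which the jaws open and shut, and the axes are right-handed (so a half turn about z gives the same grasp; the last joint's range is limited). The gripper opens to 87 mm and grips with 3 to 60 N. Pads are 19 mm wide; open, the fingers measure 117 mm over their backs; the gripper's body (75 mm by 190 mm) begins 51 mm behind the grasp point.
Start: joints at [67.386, 18.392, -4.016, 83.108, 1.295, 78.541, -3.26], TCP at [0.258, -0.596, 0.292] pointing down, gripper open.
Joint ranges: [-163.93, 163.93], [-17.29, 119.83], [-79.2, 71.16], [3.27, 140.29], [-89.18, 269.18], [5.43, 117.66], [-154.24, 154.24]. Speed limits (degrees/s): [147.25, 147.25, 180, 180, 180, 180, 180].

### API

Orientations are given as [roll, pitch, yaw] about the fixed x, y, z axes, in that order (R = Rz(yaw) Ry(pitch) Rx(roll)).
In Python, from cell import env, optics, order gives the robot as it stands.
- The arm moves only by the shell command python3 -m creep 'ROWS' [FORCE]. ROWS is JSON, a list of rows, each a list of 7 numbers: the shift along the tool's x, y, z in cm, then the turn, a rotation vector about the tool's x, y, z in rad, then the opening, from 0 (shut) to 1 (fully open). A call has 1 to 20 rows; each row shifts and turns the pose as measured when the row begins, along the tool's axes as they then stand; what a row does not reach is not made up. A row lasts 1/10 s, in which the tool goes at most 50 mm and 8.59 degrees, less where a joint would pass 70% of its speed; a pose out of reach is approached as far as the arm can. A call with a gripper value outside its range is refused whole. The fingers move at their own pace and stop on an object; FORCE is the grip in N (left out, the last holds). Time passes only in rows, so rows that do not move let the fingers close. It gives the time, the measured TCP pose, the force and the opening at its end, in the units of the state.
- env.get_obs(): the state, without advancing time (a new reading comes with each control period).
- optics.read_camera(name): name is "scene" or "top" or "wrist"; returns a dict with "frame" (420x560x3 uint8, blue, green, red), "z_map" (420x560 float32, m along the optical axis (not along the pixel's ray), 0 where there is no reading), "fx", "fy", "cx", "cy" (pixels), "R" (3x3) and "t" (3): a world point X has camera coordinates R X + t; the wrist camera has in their place "hand_eye" (4x4, takes a point from camera to tool coordinates, whose origin is the TCP and whose axes are the tool frame's). Camera axes: x right, y down, z forward; pixel columns grow to the right and rows downward; lengths in m; the calibration is good to about 2 mm. A picture is of the moment at which its call begins: read the wrist's pose just before it.
- order.sign_off(): hands the job in, once; it reports no verdict.
The state is a dict: "time_s": time; "qpos": joint angles; "joint_velocities": joint speeds; "effort": joint torques, N m; "tool_pos": TCP position; "tool_rot": TCP orientation; "force": force on the tool from outside, world axes, zero at the start; "wrist_torque": the same for the moment, N m; "grip_width": finger opening in m.
Only numpy, scipy, OpenCV 4.12 (cv2) and the standard library are available. Lean on these libraries where they do the work, as an engineer would, in place of code of your own. Each camera call takes 0.05 s, during which the arm holds its last target. There are 200 camera calls.

### The job

The door of the white detector compartment has been stood back in its opening: first slide its bolt fully home into the keeper. Then take the loose hinge pin, the longest of the three rods standing in the drilled metal block, and thread it from above down through the upper hinge and on through the lower one. Finish still holding the pin there, upright and still, its lower end showing below the lower hinge but clear of the bench, so that only your grip keeps it from dropping while a colleague tightens the grub screws; leave everything else where it is.

Things in the scene. Friction and masses are not known exactly. Their poses are not given: they have to be found in the camera images.
- compartment: White steel compartment fixed on the bench, 180 mm deep (x), 300 wide (y), 135 high; two strap handles on top reach 168 mm up (x -87 to -7, y = +85 and -85 mm). Origin: centre of its underside at bench level, z up. Its door, fixed in its opening, is on the +x side (face at x = 90 mm), looking away from the robot; two hinges without a pin at y = +110 mm, a barrel bolt at the other side.
- upper_hinge (a point): Centre of the upper hinge's mouth (top face), 124 mm above the bench, 23 mm out from the door's face. Two stacked steel knuckles, 30 mm outside diameter, 24 mm tall together (100 to 124 mm above the bench); vertical through bore of 14.5 mm, mouth countersunk to 22 mm. Axes as the compartment's.
- lower_hinge (a point): Centre of the bottom opening of the lower hinge, 45 mm above the bench, straight below the upper hinge on the same vertical axis. The same kind of hinge: 45 to 69 mm above the bench, bore 14.5 mm, mouth countersunk to 22 mm. Axes as the compartment's.
- bolt (a joint): Slide of the door's barrel bolt in m: grows as the bolt moves along the compartment's -y (away from the hinges) towards the keeper on the frame; 0.035 is the stop, fully home in the keeper. Starts drawn, between 0 and 0.012. Friction about 2 N, stays where it is left.
- bolt_knob (a point): Centre of the bolt's ball knob: 20 mm ball on a 10 mm stem that stands straight out of the bolt along the compartment's +x; ball centre 50 mm out from the door's face, 103 mm above the bench. It moves with the bolt; the straps and the keeper beside it stand out no more than 24 mm from the face. Axes as the compartment's.
- pin_center (a point): The hinge pin: plain round steel rod without a head, 12 mm diameter, 170 mm long, ends chamfered by 1 mm, about 150 g; this point is half-way up on its axis, z along the pin, up. It stands upright in one of the three holes of the block, its lower end 10 mm and its top 180 mm above the bench.
- pin_tip (a point): Centre of the hinge pin's lower end face, 85 mm below its centre.
- pin_top (a point): Centre of the hinge pin's top end face, 85 mm above its centre.
- block: Aluminium parts block fixed on the bench, 200 x 50 x 45 mm (its x, y, z), origin at the centre of its underside; three holes of 13.6 mm, 35 mm deep, in a row along its x, 65 mm apart. The three rods stand in them in any order.
- dowel_center (a point): Bystander: plain steel dowel like the pin but only 105 mm long, standing in the block (top 115 mm above the bench); this point is half-way up. Leave it.
- capscrew_center (a point): Bystander: 12 mm cap screw, 114 mm long with a 20 mm dark round head on top, standing head up in the block (top 124 mm above the bench); this point is half-way up. Leave it.
- screwdriver_grip (a point): Bystander: 200 mm screwdriver with black handle lying on the bench beyond the compartment; point on its handle.
- flange_center (a point): Bystander: blue blank flange, 84 mm diameter, 14 mm thick, lying on the bench; its centre.
- canister_center (a point): Bystander: white plastic canister, 72 mm diameter, 75 mm high, upright on the bench; half-way up.
- torch_center (a point): Bystander: 130 mm torch with yellow handle lying on the bench; its middle.

How it is judged:
By the outcome, as a careful person would: the job done as asked, in the order asked, and still so for the second after the job is handed in, while the arm keeps its last pose, push and grip.
It also fails if it takes over 58 s, if anything falls off the work surface, if the arm or the gripper's body presses on something with over 40 N, if the wrist force passes 120 N, or if a joint passes its speed limit or range.

## Working session

There is one attempt and no reset: what is moved stays moved. The work goes in short steps, Python scripts to look and compute and a shell command to move; the robot and the scene stay as the last step left them, time stands still between calls to the robot, and variables do not carry over. Pictures are saved under pics/ and viewed, on a budget of 10 in all, crops included, one or two more only if the job needs it, and the job is handed in when it is done.

```bash
mkdir -p pics; ls; cat > h.py <<'E'
import numpy as np, cv2
from cell import env, optics, order
from scipy.spatial.transform import Rotation as Ro
def pose(s=None):
    s=s or env.get_obs(); return np.array(s["tool_pos"]), Ro.from_euler('xyz',s["tool_rot"],degrees=True).as_matrix()
def cam(n):
    p=pose(); c=optics.read_camera(n)
    if 'hand_eye' in c:
        H=np.array(c['hand_eye']); c['Rw']=p[1]@H[:3,:3]; c['tw']=p[1]@H[:3,3]+p[0]
    else:
        R=np.array(c['R']); c['Rw']=R.T; c['tw']=-R.T@np.array(c['t'])
    return c
def cloud(c):
    z=c['z_map']; v,u=np.mgrid[:z.shape[0],:z.shape[1]]
    P=np.stack([(u-c['cx'])/c['fx']*z,(v-c['cy'])/c['fy']*z,z],-1)
    W=P@c['Rw'].T+c['tw']; W[z<=0]=np.nan; return W
def ray_at_z(c,u,v,h):
    d=c['Rw']@np.array([(u-c['cx'])/c['fx'],(v-c['cy'])/c['fy'],1]); return c['tw']+d*(h-c['tw'][2])/d[2]
def proj(c,X):
    q=c['Rw'].T@(np.array(X)-c['tw']); return c['fx']*q[0]/q[2]+c['cx'],c['fy']*q[1]/q[2]+c['cy']
E
python3 - <<'E'
from h import *
import pickle
print(env.get_obs())
a=cam('scene');b=cam('top')
pickle.dump((a,b),open('c0.pkl','wb'))
print(a['tw'],b['tw'],a['fx'],b['fx'])
cv2.imwrite('pics/s0.png',a['frame']);cv2.imwrite('pics/t0.png',cv2.resize(b['frame'],(784,588)))
E
```

```text
pics
{'time_s': 0.0, 'qpos': array([67.38444754, 18.43656474, -4.01668892, 83.17484429,  1.29466877,
       78.54276818, -3.26078071]), 'joint_velocities': array([-0.09481051,  0.05063823, -0.05436725,  0.00273004,  0.09377099,
        0.0367328 ,  0.01858845]), 'effort': array([ 5.78646541e-04, -4.91289067e+01, -4.03133305e-01, -3.12529743e+01,
       -6.38213125e-02,  4.34953964e-02,  1.57193399e-04]), 'tool_pos': array([ 0.25818937, -0.59604938,  0.29119035]), 'tool_rot': array([ 1.79994780e+02,  1.08943987e-01, -6.65744527e+01]), 'force': array([ 0.83685891,  0.0088395 , -0.41599387]), 'wrist_torque': array([-0.00615519,  0.01624971, -0.04919264]), 'grip_width': 0.08715764834807181}
[1.60670501 0.34161249 0.83500903] [ 0.3635564  -0.03781696  1.14239163] 487.85935282324056 399.5807477353814
```

View pics/s0.png

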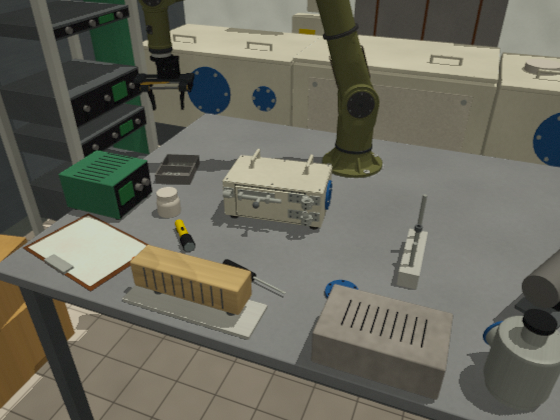

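View pics/t0.png

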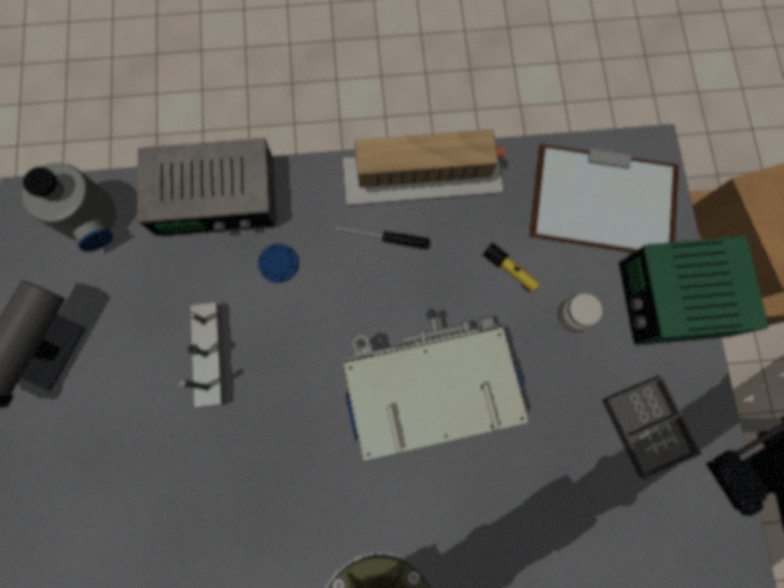

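The top view (784 px) shows the compartment around (437,395), its hinge mouth at about (362,345) and the bolt knob at about (437,317). The block is at (206,355), and the rod leaning most, so probably the longest, is in its hole nearest the robot, with its top at (184,384). In the scene view the pin is the tall rod at (422,197)–(418,235).

```bash
python3 - <<'E'
from h import *
import pickle
a,b=pickle.load(open('c0.pkl','rb'))
W=cloud(b); k=560/784
def rect(lo,hi,x0,x1,y0,y1):
    m=(W[...,2]>lo)&(W[...,2]<hi); z=np.zeros_like(m); z[y0:y1,x0:x1]=1; m&=z
    P=W[m]; r=cv2.minAreaRect(P[:,:2].astype(np.float32)); print(len(P),r,np.median(P[:,2])); return P
rect(.127,.142,235,385,230,335)
rect(.038,.052,125,165,205,300)
# camera corners of compartment top by ray at z=.135 (784px coords)
for u,v,h in [(345,362,.135),(504,328,.135),(527,423,.135),(366,459,.135),(362,345,.124),(437,315,.103),(184,384,.18),(203,384,.045),(206,351,.045),(205,319,.045),(191,304,.045),(217,304,.045),(222,404,.045),(194,406,.045)]:
    print(u,v,ray_at_z(b,(u+.5)*k-.5,(v+.5)*k-.5,h).round(4))
for u,v,h in [(423,197,.18)]: print(ray_at_z(a,u,v,h))
f=b['frame']
A=cv2.resize(f[210:340,230:390],None,fx=4,fy=4,interpolation=cv2.INTER_CUBIC)
B=cv2.resize(f[205:300,115:170],None,fx=5,fy=5,interpolation=cv2.INTER_CUBIC)
s=a['frame'];S=cv2.resize(s[150:235,215:345],None,fx=4,fy=4,interpolation=cv2.INTER_CUBIC)
o=np.zeros((600,800,3),np.uint8);o[:340,:520]=S; o[:475,525:800]=B; cv2.imwrite('pics/s1.png',o);cv2.imwrite('pics/t1.png',A)
E
```

```text
8251 ((0.4167531132698059, -0.1332901567220688), (0.21143415570259094, 0.3000624179840088), 7.4558634757995605) 0.13662850299373575
1211 ((0.5163208842277527, 0.29598450660705566), (0.200350821018219, 0.05202221870422363), 1.8784266710281372) 0.04463406093308486
345 362 [0.4645 0.019  0.135 ]
504 328 [ 0.5001 -0.2739  0.135 ]
527 423 [ 0.3293 -0.2913  0.135 ]
366 459 [ 0.2943 -0.0046  0.135 ]
362 345 [ 0.4936 -0.0136  0.124 ]
437 315 [ 0.5403 -0.1587  0.103 ]
184 384 [0.4473 0.2913 0.18  ]
203 384 [0.4557 0.301  0.045 ]
206 351 [0.5193 0.2938 0.045 ]
205 319 [0.5832 0.2944 0.045 ]
191 304 [0.6161 0.3215 0.045 ]
217 304 [0.6115 0.2699 0.045 ]
222 404 [0.4144 0.2654 0.045 ]
194 406 [0.4155 0.319  0.045 ]
[0.46840828 0.2937323  0.18      ]
```

View pics/s1.png

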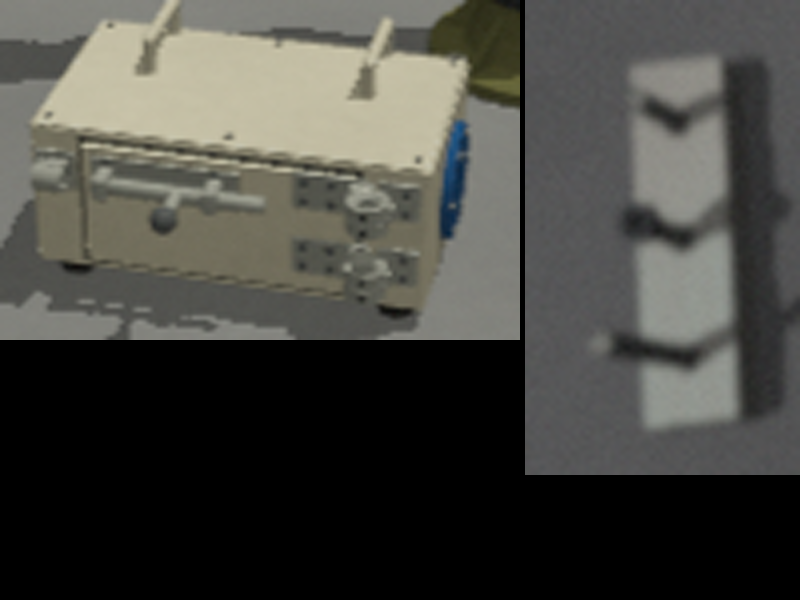

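View pics/t1.png

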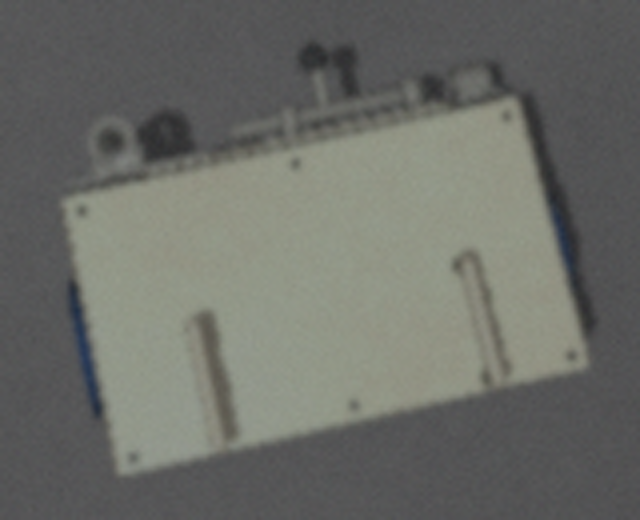

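Top crop: the hinge mouth is at (112,140), the knob at (313,55) and the box corners at (65,200), (522,97), (590,368) and (118,473). All of these agree with one pose: yaw about 7.2°, centre (0.397,-0.138). The pin is in the near hole of the block, around (0.452,0.294). I'll head for a point above the knob with the jaws along the door.

```bash
python3 -m creep '[[0,0,0,0,0,0.1415,0.6],[0,0,0,0,0,0.1415,0.6],[-3,-2.5,0,0,0,0,0.6],[-3,-2.5,0,0,0,0,0.6],[-3,-2.5,0,0,0,0,0.6],[-3,-2.5,0,0,0,0,0.6],[-3,-2.5,0,0,0,0,0.6],[-3,-2.5,0,0,0,0,0.6],[-3,-2.5,0,0,0,0,0.6],[-3,-2.5,0,0,0,0,0.6],[-3,-2.5,0,0,0,0,0.6],[-3,-2.5,0,0,0,0,0.6]]'
```

```text
time_s: 1.3
tool_pos: [0.4736, -0.2629, 0.2839]
tool_rot: [179.4, 0.5, -84.4]
force: [0.3, 0.0, -0.2]
grip_width: 0.0521
```

```bash
python3 -m creep '[[-2.5,-2,0,0,0,0,0.6],[-2.5,-2,0,0,0,-0.025,0.6],[-2.5,-2,0,0,0,0,0.6],[-2,-1.5,0,0,0,0,0.6],[0,0,0,0,0,0,0.6]]'; python3 - <<'E'
from h import *
import pickle
c=cam('wrist'); c['p']=pose(); pickle.dump(c,open('w1.pkl','wb'))
print(env.get_obs()['tool_pos'],env.get_obs()['tool_rot'],c['tw'],c['Rw'])
print(proj(c,[.5403,-.1587,.103]),proj(c,[.4945,-.014,.124]))
cv2.imwrite('pics/w1.png',c['frame'])
E
```

```text
time_s: 1.8
tool_pos: [0.5414, -0.1475, 0.2822]
tool_rot: [179.4, 0.7, -82.2]
force: [-0.1, -0.3, -0.5]
grip_width: 0.0523
[ 0.54056758 -0.14970704  0.2820243 ] [179.32079096   0.66773062 -82.3618416 ] [ 0.60978603 -0.13748336  0.37338426] [[ 0.13569592 -0.95549687 -0.2619396 ]
 [-0.99067055 -0.13421629 -0.02361886]
 [-0.01258882  0.26270083 -0.96479521]]
(np.float64(296.36894696988435), np.float64(213.00931276957252)) (np.float64(122.66831561925702), np.float64(247.68200436055656))
```

View pics/w1.png

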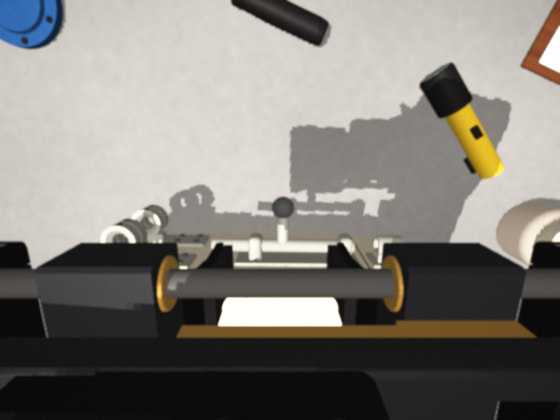

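The wrist view shows the knob at (283,207) and the upper hinge mouth at about (122,234). The fingers straddle the knob.

```bash
python3 - <<'E'
from h import *
import pickle
c=pickle.load(open('w1.pkl','rb'))
k=ray_at_z(c,283,207,.103); h=ray_at_z(c,122,234,.124)
print(k,h, cloud(c)[200:215:5,278:290:4])
y=np.radians(7.2)
R=np.array([[np.cos(y),-np.sin(y)],[np.sin(y),np.cos(y)]])
print('local diff hinge->knob',R.T@(k-h)[:2], 'expect x +.027')
p,Rt=c['p'];print('knob in tool',Rt.T@(k-p))
cv2.imwrite('pics/w1c.png',cv2.resize(c['frame'][190:270,90:330],None,fx=3.3,fy=3.3,interpolation=cv2.INTER_CUBIC))
E
```

```text
[ 0.54412794 -0.14606447  0.103     ] [ 0.50692192 -0.01338665  0.124     ] [[[ 0.55094256 -0.14072652  0.10796568]
  [ 0.55178009 -0.14413522  0.10958135]
  [ 0.55153781 -0.14768894  0.10627289]]

 [[ 0.5469659  -0.14129973  0.10987866]
  [ 0.54767575 -0.14471246  0.11084346]
  [ 0.54820613 -0.14812927  0.11105945]]

 [[ 0.54288917 -0.14187771  0.111298  ]
  [ 0.54364935 -0.14528043  0.11239645]
  [ 0.54409389 -0.14870642  0.11225692]]]
local diff hinge->knob [ 0.0202837  -0.13629477] expect x +.027
knob in tool [-0.00105049 -0.00613512  0.17898855]
```

```bash
python3 -m creep '[[-0.1,-0.3,3,0,0,0,0.6],[0,-0.2,3,0,0,0,0.6],[0,0,3,0,0,0,0.6],[0,0,2,0,0,0,0.6],[0,0,1,0,0,0,0.6],[0,0,0.3,0,0,0,0.6],[0,0,0,0,0,0,0.6]]'
```

```text
time_s: 2.55
tool_pos: [0.5405, -0.1572, 0.1549]
tool_rot: [179.2, 0.3, -83.0]
force: [-0.4, -0.4, -0.9]
grip_width: 0.0524
```

```bash
python3 -m creep '[[0.8,0,0,0,0,0,0.6],[0.8,0,0,0,0,0,0.6],[0.8,0,0,0,0,0,0.6],[0.5,0,0,0,0,0,0.6]]'; python3 -m creep '[[0.4,0,0,0,0,0,0.6],[0.4,0,0,0,0,0,0.6],[0.4,0,0,0,0,0,0.6]]'
```

```text
time_s: 2.95
tool_pos: [0.5451, -0.1869, 0.1572]
tool_rot: [179.3, 0.4, -83.0]
force: [-0.6, 2.2, -1.7]
grip_width: 0.0522
time_s: 3.25
tool_pos: [0.5467, -0.1986, 0.1571]
tool_rot: [179.3, 0.5, -83.0]
force: [-0.9, 9.7, -0.3]
grip_width: 0.0522
```

```bash
python3 -m creep '[[0.4,0,0,0,0,0,0.6],[0.5,0,0,0,0,0,0.6]]'; python3 -m creep '[[0.6,0,0,0,0,0,0.6]]'
```

```text
time_s: 3.45
tool_pos: [0.5472, -0.1994, 0.1566]
tool_rot: [179.1, 1.3, -82.7]
force: [-4.1, 11.5, 2.7]
grip_width: 0.052
time_s: 3.55
tool_pos: [0.5475, -0.1999, 0.1563]
tool_rot: [178.9, 1.8, -82.5]
force: [-4.0, 11.8, 4.6]
grip_width: 0.0524
```

It's firmly stopped. I'll back off, rise, and move to a viewpoint over the hinge to check the bolt and refine the hinge position.

```bash
python3 -m creep '[[-0.9,0,0,0,0,0,0.6],[-0.5,0,0,0,0,0,0.6],[0,0,-4,0,0,0,1],[0,0,-4,0,0,0,1],[-1,0,-4,0,0,0,1],[-3,0,-4,0,0,0,1],[-3,0,-2,0,0,0,1],[-3,0,0,0,0,0,1],[-3,0,0,0,0,0,1],[0,0,0,0,0,0,1],[0,0,0,0,0,0,1],[0,0,0,0,0,0,1]]'; python3 - <<'E'
from h import *
import pickle
c=cam('wrist'); c['p']=pose(); pickle.dump(c,open('w2.pkl','wb'))
print(env.get_obs()['tool_pos'],env.get_obs()['tool_rot'])
cv2.imwrite('pics/w2.png',cv2.resize(c['frame'],(784,588)))
E
```

```text
time_s: 4.75
tool_pos: [0.5349, -0.0663, 0.3535]
tool_rot: [179.9, 0.6, -83.1]
force: [-0.3, -0.4, -0.3]
grip_width: 0.0868
[ 0.53487109 -0.06688915  0.35338482] [179.84936378   0.58593924 -83.10297886]
```

View pics/w2.png

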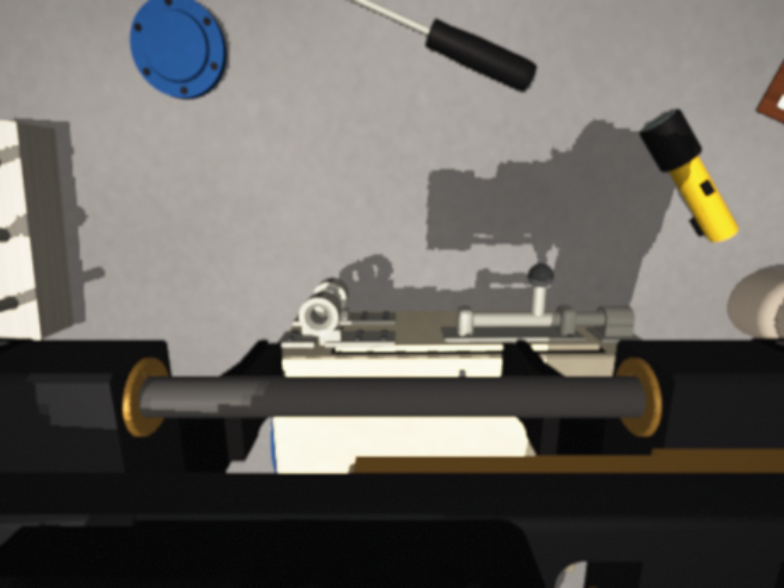

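The bolt now reaches into the keeper at (615,320). The knob is at (541,274) and the hinge mouth at (319,314).

```bash
python3 - <<'E'
from h import *
import pickle
c=pickle.load(open('w2.pkl','rb')); w1=pickle.load(open('w1.pkl','rb')); a,b=pickle.load(open('c0.pkl','rb'))
k=560/784; g=lambda c,u,v,h: ray_at_z(c,(u+.5)*k-.5,(v+.5)*k-.5,h)
K=g(c,541,274,.103);H=g(c,319,314,.124);print('knob',K,'hinge',H)
y=np.radians(7.2);R=np.array([[np.cos(y),-np.sin(y)],[np.sin(y),np.cos(y)]])
print('hinge->knob local',R.T@(K-H)[:2])
k0=ray_at_z(w1,283,207,.103); print('travel local',R.T@(K-k0)[:2])
k1=ray_at_z(b,230+313/4,210+55/4,.103);print('top knob0',k1,R.T@(K-k1)[:2]); print('top hinge',ray_at_z(b,230+112/4,210+138/4,.124))
print('scene hinge',ray_at_z(a,215+368/4,150+200/4,.124),'scene knob0',ray_at_z(a,215+162/4,150+220/4,.103))
W=cloud(c);m=(abs(W[...,2]-.126)<.006)&(np.hypot(W[...,0]-H[0],W[...,1]-H[1])<.022);P=W[m];print(len(P),P.mean(0),cv2.minEnclosingCircle(P[:,:2].astype(np.float32)))
# pin in scene: find end pixels from depth cloud
for n,cc in(('s',a),('t',b)):
    W=cloud(cc);m=(np.hypot(W[...,0]-.455,W[...,1]-.294)<.03)&(W[...,2]>.06)&(W[...,2]<.2)
    v,u=np.where(m);P=W[m];o=np.argsort(P[:,2])
    print(n,len(P),P[o[::max(1,len(o)//10)]].round(4).tolist())
E
```

```text
knob [ 0.54959892 -0.17974126  0.103     ] hinge [ 0.50116865 -0.01002847  0.124     ]
hinge->knob local [ 0.02677773 -0.17444448]
travel local [ 0.00120701 -0.03409694]
top knob0 [ 0.54413103 -0.14912827  0.103     ] [ 0.00158795 -0.0310569 ]
top hinge [ 0.49831058 -0.01288521  0.124     ]
scene hinge [ 0.50414135 -0.00772164  0.124     ] scene knob0 [ 0.54961315 -0.14444723  0.103     ]
529 [ 0.49669261 -0.01048518  0.12292464] ((0.49718141555786133, -0.011845305562019348), 0.017853060737252235)
s 144 [[0.4562, 0.2986, 0.089], [0.4533, 0.2914, 0.0984], [0.4564, 0.2927, 0.1104], [0.4545, 0.3017, 0.1178], [0.4539, 0.3028, 0.1272], [0.4525, 0.2933, 0.1368], [0.4532, 0.2919, 0.1463], [0.4622, 0.2992, 0.1563], [0.4543, 0.2945, 0.163], [0.4511, 0.3029, 0.1722], [0.4523, 0.302, 0.1788]]
t 95 [[0.4464, 0.2907, 0.0602], [0.4458, 0.2917, 0.0742], [0.4523, 0.2885, 0.0924], [0.4467, 0.2915, 0.1076], [0.4484, 0.2899, 0.1203], [0.4501, 0.2902, 0.1346], [0.4517, 0.2887, 0.1469], [0.4557, 0.2905, 0.1632], [0.45, 0.2886, 0.1762], [0.4478, 0.2925, 0.1787], [0.4498, 0.2895, 0.1803]]
```

```bash
cat >> h.py <<'E'
def delta(t,yaw=-82.8):
    p,R=pose(); Rd=Ro.from_euler('xyz',[180,0,yaw],degrees=True).as_matrix()
    print('tcp',p.round(4),'shift cm',(R.T@(np.array(t)-p)*100).round(2),'rotvec',Ro.from_matrix(R.T@Rd).as_rotvec().round(4))
E
python3 -m creep '[[-3,0.5,0.2,0,0,0,1],[-4,0.7,0.3,0,0,0,1],[-4,0.7,0.3,0,0,0,1],[-4,0.7,0.3,0,0,0,1],[-4,0.7,0.3,0,0,0,1],[-4,0.7,0.3,0,0,0,1],[-4,0.7,0.3,0,0,0,1],[-4,0.7,0.3,0,0,0,1],[-4,0.7,0,0,0,0,1],[-2,0.7,0,0,0,0,1],[0,0,0,0,0,0,1],[0,0,0,0,0,0,1],[0,0,0,0,0,0,1]]'; python3 - <<'E'
from h import *
import pickle
delta([.452,.294,.33])
c=cam('wrist'); pickle.dump(c,open('w3.pkl','wb'))
cv2.imwrite('pics/w3.png',c['frame'])
E
```

```text
time_s: 6.1
tool_pos: [0.4326, 0.2869, 0.3288]
tool_rot: [179.8, 0.4, -85.2]
force: [-0.4, -0.2, 0.4]
grip_width: 0.0874
tcp [0.4326 0.2869 0.3288] shift cm [-0.54 -1.99 -0.12] rotvec [ 0.004   0.0067 -0.0412]
```

View pics/w3.png

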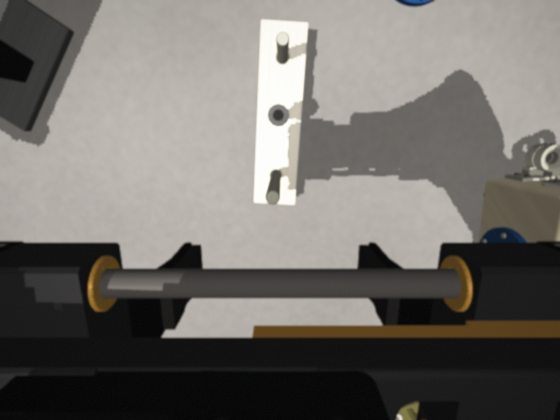

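The wrist view shows the cap screw in the middle at (278,115), the short dowel at the far end with its top at (282,39), and the pin at the near end with its top at about (273,196) and foot at about (275,173).

```bash
python3 - <<'E'
from h import *
import pickle
c=pickle.load(open('w3.pkl','rb'))
print('top',ray_at_z(c,272.5,195.5,.18),'foot',ray_at_z(c,275.5,174,.045),'dowel top if .115/.18',ray_at_z(c,282.5,38,.115),ray_at_z(c,282.5,38,.18))
W=cloud(c)
P=W[165:206,262:285].reshape(-1,3);P=P[(P[:,2]>.06)&(P[:,2]<.2)]
for lo in np.arange(.06,.19,.02):
    Q=P[(P[:,2]>lo)&(P[:,2]<lo+.02)]
    if len(Q):print(round(lo,2),len(Q),Q.mean(0).round(4))
Q=P[P[:,2]>.176];print(cv2.minEnclosingCircle(Q[:,:2].astype(np.float32)))
E
```

```text
top [0.45228024 0.29700768 0.18      ] foot [0.4516831 0.2971961 0.045    ] dowel top if .115/.18 [0.58069225 0.30020666 0.115     ] [0.56366412 0.2988794  0.18      ]
0.06 25 [0.4549 0.2971 0.0703]
0.08 24 [0.455  0.2974 0.0907]
0.1 29 [0.4552 0.2973 0.1104]
0.12 39 [0.4551 0.2976 0.1304]
0.14 45 [0.4551 0.2972 0.1503]
0.16 180 [0.452  0.2975 0.1761]
0.18 43 [0.4503 0.2967 0.1804]
((0.4501967132091522, 0.2972935140132904), 0.005930034443736076)
```

```bash
python3 -m creep '[[-0.4,-1,0,0.004,0.006,-0.04,1],[-0.4,-1,0,0,0,0,1],[0,0,3,0,0,0,1],[0,0,3,0,0,0,1],[0,0,0,0,0,0,1],[0,0,0,0,0,0,1]]'; python3 -c "
from h import *
delta([.452,.297,.194])"
```

```text
time_s: 6.75
tool_pos: [0.4598, 0.2894, 0.2682]
tool_rot: [-179.8, -0.1, -83.9]
force: [0.1, -0.6, 0.6]
grip_width: 0.0872
tcp [0.4598 0.2894 0.2682] shift cm [-0.85  0.71  7.42] rotvec [-0.003  -0.0013 -0.0196]
```

```bash
python3 -m creep '[[-0.8,0.7,0,0,0,-0.02,1],[0,0,0,0,0,0,1],[0,0,0,0,0,0,1]]'; python3 -c "
from h import *
delta([.452,.297,.194])"; python3 -m creep '[[0,0,1.8,0,0,0,1],[0,0,1.8,0,0,0,1],[0,0,1.8,0,0,0,1],[0,0,1.2,0,0,0,1],[0,0,0,0,0,0,1],[0,0,0,0,0,0,1]]'; python3 -c "
from h import *
delta([.452,.297,.194])"
```

```text
time_s: 7.05
tool_pos: [0.4528, 0.2976, 0.2716]
tool_rot: [-179.6, -0.0, -82.8]
force: [0.7, -0.3, 0.1]
grip_width: 0.087
tcp [0.4528 0.2976 0.2716] shift cm [0.05 0.14 7.75] rotvec [-0.007  -0.      0.0003]
time_s: 7.65
tool_pos: [0.4556, 0.3003, 0.2093]
tool_rot: [-179.0, 0.1, -82.7]
force: [-0.5, 0.3, 0.6]
grip_width: 0.0872
tcp [0.4556 0.3003 0.2093] shift cm [0.29 0.42 1.53] rotvec [-0.0174  0.0022  0.0013]
```

```bash
python3 -m creep '[[0.3,0.4,0.7,-0.017,0.002,0,1],[0,0,0.7,0,0,0,1],[0,0,0,0,0,0,1],[0,0,0,0,0,0,1]]'; python3 -c "
from h import *
delta([.452,.297,.194])"
```

```text
time_s: 8.05
tool_pos: [0.4529, 0.2971, 0.1963]
tool_rot: [-179.9, 0.1, -82.8]
force: [0.3, 0.3, 1.0]
grip_width: 0.0866
tcp [0.4529 0.2971 0.1963] shift cm [0.   0.09 0.23] rotvec [-0.0022  0.0009  0.0008]
```

```bash
python3 -m creep '[[0,0.1,0.2,-0.002,0,0,0],[0,0,0,0,0,0,0],[0,0,0,0,0,0,0],[0,0,0,0,0,0,0],[0,0,0,0,0,0,0],[0,0,0,0,0,0,0],[0,0,0,0,0,0,0],[0,0,0,0,0,0,0]]' 50; python3 -c "
from h import *
delta([.452,.297,.194])"
```

```text
time_s: 8.85
tool_pos: [0.4522, 0.2973, 0.1949]
tool_rot: [-179.9, 0.1, -82.7]
force: [-0.1, 0.3, -0.4]
grip_width: 0.0308
tcp [0.4522 0.2973 0.1949] shift cm [0.03 0.02 0.09] rotvec [-0.0015  0.0013  0.001 ]
```

```bash
python3 -m creep '[[0,0,0,0,0,0,0],[0,0,0,0,0,0,0],[0,0,0,0,0,0,0],[0,0,0,0,0,0,0],[0,0,0,0,0,0,0]]' 50; python3 -c "
from h import *
delta([.452,.297,.194])"
```

```text
time_s: 9.35
tool_pos: [0.4523, 0.2967, 0.1948]
tool_rot: [-179.9, 0.0, -82.8]
force: [0.1, -0.5, 1.4]
grip_width: 0.0112
tcp [0.4523 0.2967 0.1948] shift cm [-0.03  0.03  0.08] rotvec [-0.0012  0.0002  0.0005]
```

Held, at about 12 mm. Now I'll lift slowly out of the hole (about 35 mm deep), then higher.

```bash
python3 -m creep '[[0,0,-1,0,0,0,0],[0,0,-1,0,0,0,0],[0,0,-1,0,0,0,0],[0,0,-1,0,0,0,0]]' 50; python3 -c "
from h import *
delta([.452,.297,.36])"; python3 -m creep '[[0,0,-2,0,0,0,0],[0,0,-2,0,0,0,0],[0,0,-2,0,0,0,0],[0,0,-2,0,0,0,0],[0,0,-2,0,0,0,0],[0,0,-2,0,0,0,0],[0,0,0,0,0,0,0],[0,0,0,0,0,0,0]]' 50; python3 -c "
from h import *
delta([.5,-.0105,.36])"
```

```text
time_s: 9.75
tool_pos: [0.4517, 0.2963, 0.2363]
tool_rot: [179.9, 0.0, -82.7]
force: [0.3, 0.5, -2.5]
grip_width: 0.0105
tcp [0.4517 0.2963 0.2363] shift cm [ -0.06  -0.03 -12.37] rotvec [0.001  0.     0.0009]
time_s: 10.55
tool_pos: [0.4495, 0.2981, 0.3682]
tool_rot: [-179.8, 0.1, -82.6]
force: [-1.4, -0.5, -3.1]
grip_width: 0.0111
tcp [0.4495 0.2981 0.3682] shift cm [31.26 -1.03  0.76] rotvec [-0.0028  0.0021  0.0036]
```

```bash
python3 -m creep '[[1,0,0,0,0,0,0],[2,-0.1,0,0,0,0,0],[2.5,-0.1,0,0,0,0,0],[2.5,-0.1,0,0,0,0,0],[2.5,-0.1,0,0,0,0,0],[2.5,-0.1,0,0,0,0,0],[2.5,-0.1,0,0,0,0,0],[2.5,-0.1,0,0,0,0,0],[2.5,-0.1,0,0,0,0,0],[2.5,-0.1,0,0,0,0,0],[2.5,-0.1,0,0,0,0,0],[2,0,0,0,0,0,0],[1,0,0,0,0,0,0],[0,0,0,0,0,0,0],[0,0,0,0,0,0,0]]' 50; python3 - <<'E'
from h import *
import pickle
delta([.5,-.0105,.32])
c=cam('wrist');pickle.dump(c,open('w4.pkl','wb'))
s=cam('scene');pickle.dump(s,open('s4.pkl','wb'))
o=np.zeros((600,800,3),np.uint8)
o[:420,:560]=c['frame']; u,v=map(int,proj(s,[.5,-.01,.2])); q=s['frame'][v-75:v+75,u-30:u+30]; o[:600,560:800]=cv2.resize(q,(240,600),interpolation=cv2.INTER_CUBIC); print(u,v)
cv2.imwrite('pics/w4.png',o)
E
```

```text
time_s: 12.05
tool_pos: [0.4885, -0.0053, 0.3503]
tool_rot: [178.4, 0.1, -82.8]
force: [0.1, -0.1, -1.1]
grip_width: 0.0108
tcp [ 0.4885 -0.0053  0.3503] shift cm [ 0.67 -1.16  2.99] rotvec [ 0.0273  0.0025 -0.0006]
307 175
```

View pics/w4.png

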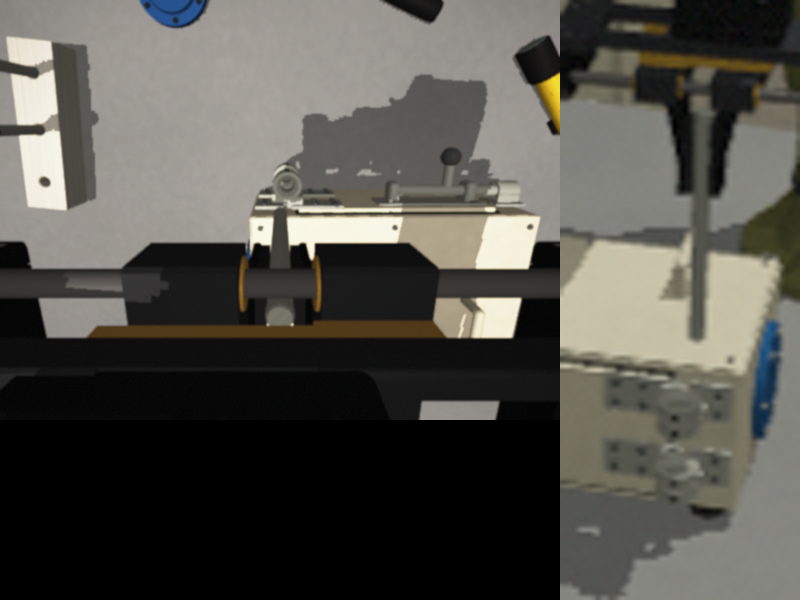

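The wrist view shows the pin between the pads with its tip at about (281,207) and the hinge mouth just beyond at (287,184). The bolt is in its keeper at (508,190). The tool is tilted 1.6°, which I'll correct.

```bash
python3 - <<'E'
from h import *
import pickle
c=pickle.load(open('w4.pkl','rb'))
H=np.array(c['hand_eye'])
for u,v in [(281,205),(281,209)]:
    d=H[:3,:3]@np.array([(u-c['cx'])/c['fx'],(v-c['cy'])/c['fy'],1]); o=H[:3,3]
    print('tip tool',o+d*(.185-o[2])/d[2])
print('hinge',ray_at_z(c,287,184,.124))
cv2.imwrite('pics/w4c.png',cv2.resize(c['frame'][160:230,240:330],(765,595),interpolation=cv2.INTER_CUBIC))
W=cloud(c);h=np.array([.5,-.01]);m=(abs(W[...,2]-.124)<.003)&(np.hypot(*(W[...,:2]-h).T).T<.022);P=W[m];print(len(P),P.mean(0),cv2.minEnclosingCircle(P[:,:2].astype(np.float32)))
E
```

```text
tip tool [-0.00055215 -0.00527136  0.185     ]
tip tool [-0.00054624 -0.00152808  0.185     ]
hinge [ 0.50100701 -0.00894255  0.124     ]
542 [ 0.49609017 -0.01074984  0.12330132] ((0.49688562750816345, -0.012068060226738453), 0.018384497612714767)
```

View pics/w4c.png

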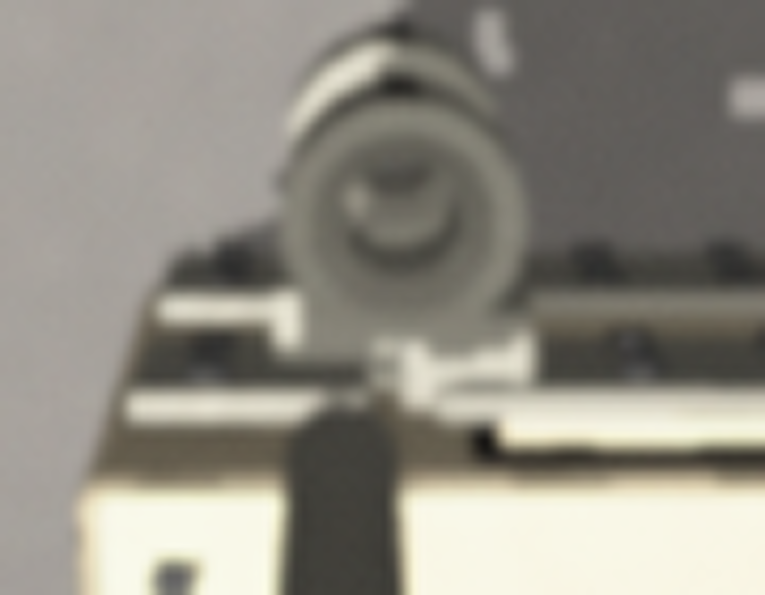

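```bash
python3 -m creep '[[0.6,-1.1,0.5,0.027,0.002,0,0],[0,0,0.5,0,0,0,0],[0,0,0.5,0,0,0,0],[0,0,0,0,0,0,0],[0,0,0,0,0,0,0]]' 50; python3 -c "
from h import *
delta([.5003,-.0102,.322])"
```

```text
time_s: 12.65
tool_pos: [0.4993, -0.004, 0.3347]
tool_rot: [180.0, 0.1, -82.3]
force: [-0.3, 0.1, -1.7]
grip_width: 0.0108
tcp [ 0.4993 -0.004   0.3347] shift cm [ 0.63 -0.01  1.27] rotvec [0.0007 0.0013 0.009 ]
```

```bash
python3 -m creep '[[0.6,0,0.5,0,0,0.009,0],[0,0,0.4,0,0,0,0],[0,0,0,0,0,0,0],[0,0,0,0,0,0,0]]' 50; python3 - <<'E'
from h import *
delta([.5003,-.0102,.322])
c=cam('wrist'); s=cam('scene')
o=np.zeros((600,800,3),np.uint8)
o[:595,:450]=cv2.resize(c['frame'][165:235,257:310],(450,595),interpolation=cv2.INTER_CUBIC)
u,v=map(int,proj(s,[.5,-.01,.13])); o[:600,460:800]=cv2.resize(s['frame'][v-30:v+30,u-17:u+17],(340,600),interpolation=cv2.INTER_CUBIC)
print(u,v,proj(s,[.5,-.01,.124]),proj(s,[.5,-.01,.137]),proj(c,[.5013,-.0095,.124]))
cv2.imwrite('pics/w5.png',o)
E
```

```text
time_s: 13.05
tool_pos: [0.5, -0.0103, 0.3251]
tool_rot: [180.0, 0.1, -82.8]
force: [0.3, 0.3, -1.7]
grip_width: 0.0107
tcp [ 0.5    -0.0103  0.3251] shift cm [-0.01 -0.03  0.31] rotvec [ 0.0008  0.0011 -0.0007]
306 197 (np.float64(306.70010103925597), np.float64(199.11683157692542)) (np.float64(306.8421592541854), np.float64(195.1138568569582)) (np.float64(281.0252267232201), np.float64(205.01372141707535))
```

View pics/w5.png

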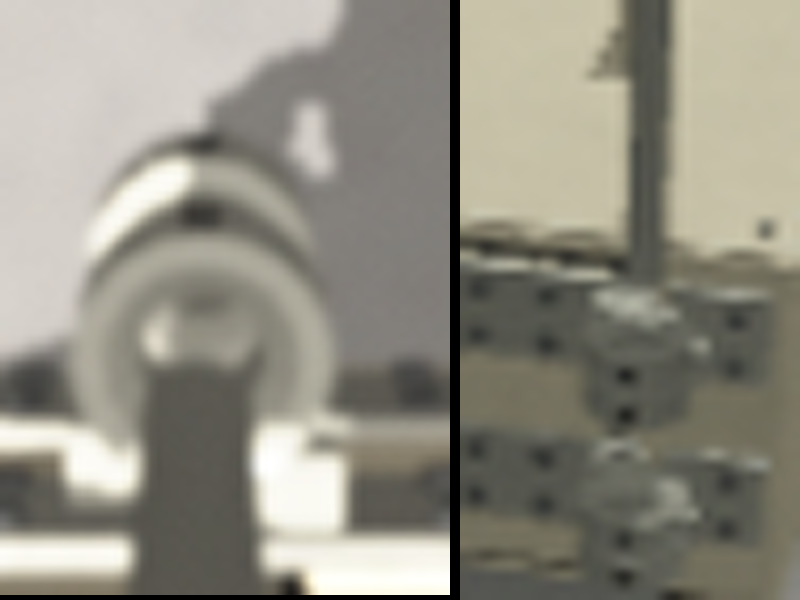

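Wrist crop: the pin is centred over the ring laterally (200 against 203) and sits about 2 mm short of centre towards the door. In the scene view it's about 1 px to the right. I'll nudge it and descend with a force watch.

```bash
python3 -m creep '[[0.07,-0.2,0.3,0,0,0,0],[0,0,0.4,0,0,0,0],[0,0,0.4,0,0,0,0],[0,0,0.4,0,0,0,0],[0,0,0.2,0,0,0,0]]' 50; python3 -c "
from h import *
delta([.502,-.011,.205]);print(env.get_obs()['force'])"
```

```text
time_s: 13.65
tool_pos: [0.5025, -0.0105, 0.3072]
tool_rot: [180.0, 0.1, -82.8]
force: [-0.2, 0.6, -1.8]
grip_width: 0.011
tcp [ 0.5025 -0.0105  0.3072] shift cm [ 0.05  0.05 10.22] rotvec [ 0.      0.0011 -0.0002]
[-0.20150502  0.60182591 -1.80669168]
```

```bash
python3 -m creep '[[0,0,0.4,0,0,0,0],[0,0,0.4,0,0,0,0]]' 50;python3 -m creep '[[0,0,0.4,0,0,0,0],[0,0,0.4,0,0,0,0]]' 50; python3 -c "
from h import *
delta([.502,-.011,.205])"
```

```text
time_s: 13.85
tool_pos: [0.5023, -0.0105, 0.2987]
tool_rot: [180.0, 0.1, -82.8]
force: [-0.9, -1.4, -1.2]
grip_width: 0.0109
time_s: 14.05
tool_pos: [0.5022, -0.0105, 0.2898]
tool_rot: [180.0, 0.1, -82.8]
force: [-0.1, -0.0, -1.8]
grip_width: 0.0109
tcp [ 0.5022 -0.0105  0.2898] shift cm [0.06 0.02 8.48] rotvec [ 0.0008  0.001  -0.0002]
```

It's in the upper bore without contact force. Continuing to the lower hinge.

```bash
python3 -m creep '[[0,0,0.6,0,0,0,0],[0,0,0.6,0,0,0,0],[0,0,0.6,0,0,0,0],[0,0,0.6,0,0,0,0],[0,0,0.4,0,0,0,0],[0,0,0,0,0,0,0]]' 50;python3 -c "
from h import *
delta([.502,-.011,.207])"; python3 -m creep '[[0,0,0.4,0,0,0,0],[0,0,0.4,0,0,0,0],[0,0,0.4,0,0,0,0]]' 50;python3 -c "
from h import *
delta([.502,-.011,.207])"
```

```text
time_s: 14.65
tool_pos: [0.5017, -0.0105, 0.2581]
tool_rot: [179.9, 0.1, -82.8]
force: [-0.4, 1.0, -2.1]
grip_width: 0.0108
tcp [ 0.5017 -0.0105  0.2581] shift cm [ 0.06 -0.04  5.11] rotvec [ 0.0022  0.0015 -0.0002]
time_s: 14.95
tool_pos: [0.5021, -0.0105, 0.2461]
tool_rot: [179.9, 0.1, -82.8]
force: [-1.5, 0.2, -1.3]
grip_width: 0.0114
tcp [ 0.5021 -0.0105  0.2461] shift cm [0.06 0.01 3.91] rotvec [ 0.0009  0.0012 -0.0003]
```

```bash
python3 -m creep '[[0,0,0.5,0,0,0,0],[0,0,0.5,0,0,0,0],[0,0,0.5,0,0,0,0]]' 50; python3 -m creep '[[0,0,0.5,0,0,0,0],[0,0,0.5,0,0,0,0],[0,0,0.5,0,0,0,0]]' 50;python3 -c "
from h import *
delta([.502,-.011,.207])"
```

```text
time_s: 15.25
tool_pos: [0.502, -0.0105, 0.23]
tool_rot: [180.0, 0.1, -82.8]
force: [0.5, 0.0, -0.8]
grip_width: 0.0111
time_s: 15.55
tool_pos: [0.502, -0.0105, 0.2134]
tool_rot: [179.9, 0.1, -82.8]
force: [-0.4, -0.2, -1.3]
grip_width: 0.0111
tcp [ 0.502  -0.0105  0.2134] shift cm [0.05 0.   0.64] rotvec [ 0.001   0.0011 -0.0004]
```

```bash
python3 -m creep '[[0,0,0.3,0,0,0,0],[0,0,0.2,0,0,0,0],[0,0,0,0,0,0,0],[0,0,0,0,0,0,0],[0,0,0,0,0,0,0]]' 50; python3 - <<'E'
from h import *
delta([.502,-.011,.207]); print(env.get_obs()['force'])
s=cam('scene'); u,v=map(int,proj(s,[.5,-.01,.1]))
o=cv2.resize(s['frame'][v-60:v+45,u-95:u+45],None,fx=5.6,fy=5.6,interpolation=cv2.INTER_CUBIC); print(u,v,[((np.array(proj(s,[.5015,-.0105,z]))-[u-95,v-60])*5.6).round() for z in(.192,.124,.045,.022,0)])
cv2.imwrite('pics/s6.png',o)
E
```

```text
time_s: 16.05
tool_pos: [0.502, -0.0104, 0.2073]
tool_rot: [179.9, 0.1, -82.8]
force: [-0.7, -0.7, -1.8]
grip_width: 0.0111
tcp [ 0.502  -0.0104  0.2073] shift cm [0.06 0.01 0.03] rotvec [ 0.0012  0.0015 -0.0003]
[-0.65364456 -0.65358224 -1.77442047]
306 206 [array([538., 179.]), array([534., 299.]), array([529., 430.]), array([528., 467.]), array([527., 501.])]
```

View pics/s6.png

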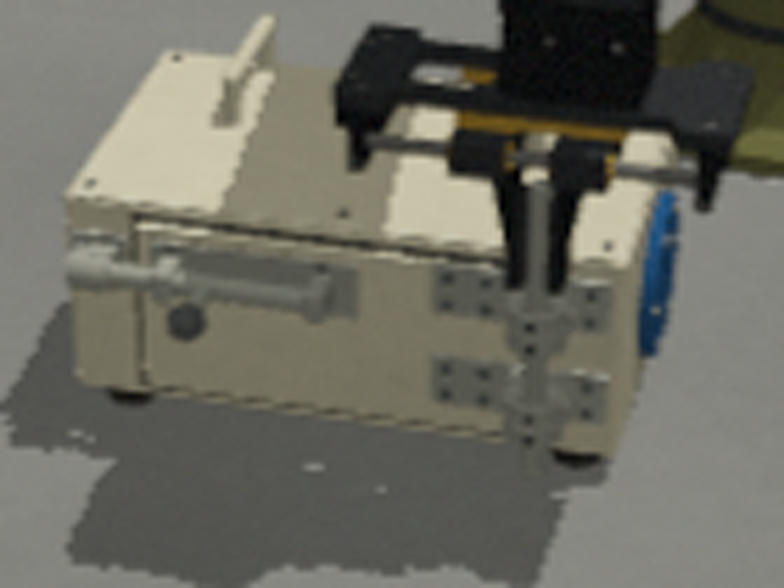

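The pin runs through both hinges. Its end shows below the lower one at about (530,468), against 467 predicted for a tip height of 22 mm. The bolt is in the keeper at (85,268). The pin's weight hangs on the gripper, with no side load.

```bash
python3 -c "
from h import *
order.sign_off(); s=env.get_obs(); print(s['time_s'],s['tool_pos'],s['force'],s['grip_width'])"
```

```text
the job is handed in; nothing more can be done
the job is handed in; nothing more can be done
```

The job is done and handed in at about 16 s of the 58 s allowed: the bolt is home and the gripper is still holding the hinge pin through both hinges.

- **Bolt:** I pushed it towards the keeper until it stopped dead at about 12 N. The knob moved about 31–34 mm, depending on the camera. The pictures show the bolt in the keeper.
- **Pin:** I took the longest rod from the block's near hole and lowered it through the upper and lower hinges. Side forces stayed under about 2 N all the way down.
- **Last checks:** The tool was level to within 0.1° and still, gripping at 50 N. The only load was about 1.8 N, roughly the pin's weight. The pin's lower end is about 22 mm above the bench, and in the picture it shows below the lower hinge.
- **Disagreements:** The cameras differed by a few millimetres on where the hinge was (about 6 mm at most). I settled it with a close-up from the wrist camera and moved the pin 2 mm before inserting it.
- **Not confirmed:** The state reading I asked for right after hand-in was refused, so the last figures are from just before it.

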